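# Hold the pigment mill's bayonet lid at its half-way mark

### The arm

A 7-joint arm with a two-finger parallel gripper is mounted at the origin on a cart in front of the work surface, level with it; the furniture and walls round the work are solid. World frame = base frame: x ahead of the robot, y to its left, z up, the work surface at z = 0. Lengths are in m, angles in rad, forces in N, time in s.
With the tool pointing down it reaches from about 0.425 to 0.95 m from the base axis. Payload 4.7 kg.
Tool frame: the origin (TCP) lies on the front face of the gripper's body, between the roots of the fingers; the fingertips stand 73 mm ahead of it and the grasp point (between the pads) lies r.pinch_z ahead of it (r.pinch_z is the distance from the TCP to the grasp point, in m); z points along the fingers, y is the line along which they close (so a half turn about z gives the same grasp; the last joint's range is limited). The gripper opens to 85 mm and grips with 20 to 120 N. Pads are 22 mm wide; open, the fingers measure 114 mm over their backs; the gripper's body (76 mm by 85 mm) begins 54 mm behind the grasp point. The pads swing forward as they close: fully open they stand 13 mm farther back than shut.
Start: joints at [-1.352, 0.469, -0.049, 1.532, 0.024, 1.141, -0.082], TCP at [0.166, 0.654, 0.304] pointing down, gripper open.
Joint ranges: [-2.59, 2.59], [-0.33, 1.99], [-1.39, 1.29], [0.1, 2.45], [-1.04, 4.18], [0.21, 1.99], [-2.66, 2.66]. Speed limits (rad/s): [2.57, 2.57, 3.14, 3.14, 3.14, 3.14, 3.14].

### API

Orientations are given as a rotation vector (axis times angle).
In Python, from plant import r, imaging, workorder gives the robot as it stands. The module is installed in compiled form; this text tells all that it offers.
- The arm moves only by the tool move_arm, never from a script. Its arguments are lists of equal length, an entry for each row: "travel": the shift along the tool's x, y, z in units of 0.3 m (1.0 is 0.3 m), a list of three; "turn": the turn, a rotation vector about the tool's x, y, z in units of 180 degrees (1.0 is 180 degrees), a list of three. A call has 1 to 12 rows; each row is the pose to reach, as a shift and turn from the pose commanded when the call began, along the tool's axes at that moment, turning the shorter way round; what a row does not reach only later rows make up. A row lasts 1/8 s, in which the tool goes at most 62.5 mm and 10.7 degrees, less where a joint would pass 70% of its speed; a pose out of reach is approached as far as the arm can. A call with a number of a shift or a turn outside -1 to 1 is refused whole. A call with a gripper value outside its range is refused whole. "grip" is the closure, from -1 (fully open) to 1 (shut), set as the call begins (left out, the last holds). The fingers move at their own pace and stop on an object; the grip force is fixed at half the most. Time passes only in rows, so rows that repeat a pose let the fingers close. It gives the time, the measured TCP pose, the force, the opening and the grip force at its end, in the units of the state.
- r.get_obs(): the state, without advancing time (a new reading comes with each control period).
- imaging.grab_frame(name): name is "side" or "top"; returns (picture, depth): 384x512x3 uint8, red, green, blue; 384x512 float32, m along the optical axis (not along the pixel's ray), 0 where there is no reading.
- imaging.calibration(name): a dict with "camera_matrix" (3x3 intrinsics, pixels), "distortion" ([k1, k2, p1, p2, k3] as OpenCV has them; the pictures are not rectified), "R" (3x3) and "t" (3): a world point X has camera coordinates R X + t. Camera axes: x right, y down, z forward; pixel columns grow to the right and rows downward; lengths in m; the calibration is good to about 2 mm. A picture is of the moment at which its call begins. calibration takes no time and is no camera call.
- workorder.sign_off(): hands the job in; it is judged then, once.
Trained networks look in the newest picture that a camera, given by its name, has taken for a name from the list of things; names that differ only in an ending like _2 or _b are one class to them, and where a whole thing is asked for, a point or a joint stands for the part that bears it (a point fixed in the world has none). Each returns a list of dicts, best first, with "p" (0 to 1); they miss things now and then, are a little off and sometimes report something else, mostly with a low value. They report only what shows in the picture. A call takes as long as a camera call. They do not tell look-alikes from the thing itself.
- imaging.masks_of(target, camera): "region" (384x512 bool, what is visible of it) and "box" ([left, top, width, height] in pixels, round what is visible of it).
- imaging.spot_point(target, camera): "at" ([column, row] in pixels: a listed point, or the origin of a listed thing).
The state is a dict: "time_s": time; "joint_positions": joint angles; "qvel": joint speeds; "tau": joint torques, N m; "position": TCP position; "orientation": TCP orientation; "wrist_force": force on the tool from outside, world axes, zero at the start; "wrist_torque": the same for the moment, N m; "finger_gap": opening from 0.0 (shut) to 1.0 (fully open); "gripper_force": force on a finger pad.
Only numpy, scipy, OpenCV 4.12 (cv2) and the standard library are available. Lean on these libraries where they do the work, as an engineer would, in place of code of your own. Each camera call takes 0.05 s, during which the arm holds its last target. There are 200 camera calls.

### The job

Fit the bayonet lid on the pigment mill: lower it squarely into the collar with its two lugs through the two entry notches until the flange sits on the collar, then twist it clockwise (seen from above) against the spring to the half-way bar marks, well before the lock clicks. Finish still gripping the lid and holding it steady at the half-way marks, because the spring turns it back if you let go. Leave the jars, the cap and the loop tool where they are.

Things in the scene. Friction and masses are not known exactly. Their poses are not given: they have to be found in the camera images.
- lid: Loose upright grey lid, 0.12 kg; origin: centre of underside, z up. Plug 56 mm wide, 22 tall, chamfered foot; flange 80 mm wide, height 22-28; grip bar along x, 60 long, 14 wide (y), height 28-57. Bayonet lugs on the plug at +x and -x, in line with the bar, out to 34.5 mm from the axis, 10 wide, height 2-9; pointer nubs on the flange above them. Half a turn about z makes no difference.
- mill: Fixed pigment mill, 128 mm wide; origin: centre of underside, z up. Grey motor housing, on top an open collar 100 mm wide, top face at 82 mm, mouth 60 mm. Two entry notches 15 mm wide, out to 38 mm, on its +x and -x axes, each marked by two dots on the rim. Lid enters with its bar along the mill's x, either way round; seated, flange on collar, the lid's origin is 60 mm above the mill's.
- half_mark: Half-way mark fixed on the mill: two dark radial bars 8.5 x 2.8 mm on either side of the collar's rim, on this x axis, 0.646 rad clockwise (from above) of the mill's x. At half-way the lid's x (bar, pointer nubs) lies along it, either way round. Origin: collar axis, top face. Lock mark (round boss) at 1.33 rad; spring plungers resist from about 0.84 and click behind the lugs near 1.3.
- drive_ring (a joint): Sprung drive ring in the collar, rad, 0 at rest, grows clockwise from above. The seated lid's lugs push it: the first 0.06 rad or so of the lid's turn is free, so at the half-way mark it reads about 0.6. Its spring (0.06 N m at 0, plus 0.15 N m per rad) turns ring and lid back when let go. The turned lugs lie under the collar's roof with 3 mm of up and down play.
- ring_center (a point): Point on the collar's and drive ring's axis, 60 mm above the mill's underside, where the seated lid's origin belongs.
- short_jar: Bystander: white-lidded glaze jar, 62 mm across, 98 mm tall; origin at the centre of its underside.
- dark_lid_jar: Bystander: glaze jar with a dark lid, 62 mm across, 105 mm tall; origin at the centre of its underside.
- cap: Bystander: ribbed white bottle cap, 36 mm across, 22 mm tall, open side down; origin at the centre of its underside.
- loop_tool: Bystander: wooden loop tool with a wire loop, 190 mm long (y), 26 mm wide, 12 mm high; origin at the centre of its underside.
There are look-alikes about, which are no part of the job. What is shaped like the lid but yellow is not meant.

How it is judged:
By the outcome, as a careful person would: the job done as asked, in the order asked, and still so for the second after the job is handed in, while the arm keeps its last pose, push and grip.
It also fails if it takes over 45 s, if anything falls off the work surface, if the arm or the gripper's body presses on something with over 40 N, if the wrist force passes 120 N, or if a joint passes its speed limit or range.

## Working session

There is one attempt and no reset: what is moved stays moved. The work goes in short steps, Python scripts to look and compute and a tool call to move; the robot and the scene stay as the last step left them, time stands still between calls to the robot, and variables do not carry over. Pictures are saved under pics/ and viewed, at most 10 in all, crops included, and the job is handed in when it is done.

Besides the shell and the picture viewer there is one more tool, called as name(argument=value, ...), one argument or row to a line, values as JSON. move_arm: Moves the arm, as the interface text tells. Its arguments: {"type":"object","properties":{"travel":{"type":"array"},"turn":{"type":"array"},"grip":{"type":"number"}},"required":["travel","turn"]}

```bash
mkdir -p pics; cat > h.py <<'E'
import numpy as np, cv2
from scipy.spatial.transform import Rotation as Ro
from plant import r, imaging, workorder
def cloud(cam, depth):
    c=imaging.calibration(cam); K=np.array(c["camera_matrix"]); D=np.array(c["distortion"])
    v,u=np.mgrid[0:384,0:512]
    n=cv2.undistortPoints(np.stack([u,v],-1).reshape(-1,1,2).astype(float),K,D).reshape(384,512,2)
    P=np.dstack([n[...,0]*depth,n[...,1]*depth,depth])
    W=(P-np.array(c["t"]))@np.array(c["R"])
    W[depth<=0]=np.nan
    return W
def proj(cam,X):
    c=imaging.calibration(cam)
    p,_=cv2.projectPoints(np.atleast_2d(X).astype(float),cv2.Rodrigues(np.array(c["R"]))[0],np.array(c["t"]),np.array(c["camera_matrix"]),np.array(c["distortion"]))
    return p[:,0]
E
python3 - <<'E'
from h import *
o=r.get_obs(); print({k:np.round(v,4) for k,v in o.items()}, r.pinch_z)
ims=[]
for c in ["top","side"]:
    p,d=imaging.grab_frame(c); np.savez(f"{c}0.npz",p=p,d=d); ims.append(p)
    cal=imaging.calibration(c); print(c,(-np.array(cal["R"]).T@cal["t"]).round(3), np.array(cal["camera_matrix"])[0,0])
    W=cloud(c,d)
    for t in ["lid","mill","half_mark","ring_center"]:
        for s in imaging.spot_point(t,c):
            x,y=np.array(s["at"]).round().astype(int); print(c,t,s["p"],s["at"],W[min(y,383),min(x,511)].round(3))
for c,p in zip(["top","side"],ims): cv2.imwrite(f"pics/{c}0.png",cv2.resize(p[...,::-1],(768,576)))
E
```

```text
{'time_s': np.float64(0.0), 'joint_positions': array([-1.3519,  0.4694, -0.0486,  1.5337,  0.0241,  1.141 , -0.0823]), 'qvel': array([-0.0013, -0.0008, -0.0006, -0.0022,  0.0014,  0.0003,  0.0002]), 'tau': array([-1.50000e-03, -5.10296e+01, -4.69000e-02, -2.37715e+01,
        1.07000e-02,  7.80000e-03, -0.00000e+00]), 'position': array([0.1654, 0.654 , 0.3029]), 'orientation': array([-3.8810e-01, -3.1174e+00,  3.1000e-03]), 'wrist_force': array([-0.1336,  0.4648, -0.049 ]), 'wrist_torque': array([ 0.0386, -0.0181, -0.0027]), 'gripper_force': np.float64(0.0), 'finger_gap': np.float64(1.0023)} 0.0539
top [0.467 0.028 1.521] 492.6205129684815
top lid 0.97 [354.8, 223.9] [ 0.458 -0.26   0.043]
top lid 0.9 [397.7, 217.8] [ 0.477 -0.39   0.042]
top mill 0.62 [275.2, 217.2] [ 0.478 -0.019  0.058]
top mill 0.29 [273.9, 217.8] [ 0.475 -0.016  0.063]
top ring_center 0.61 [274.0, 219.6] [ 0.469 -0.016  0.063]
side [0.628 1.423 0.713] 493.31625143893837
side lid 0.57 [278.9, 165.2] [ 0.478 -0.373  0.016]
side lid 0.54 [286.3, 181.0] [ 0.481 -0.058  0.081]
side mill 0.6 [291.1, 211.1] [0.476 0.055 0.028]
side ring_center 0.52 [281.9, 179.6] [ 0.478 -0.243  0.007]
```

View pics/top0.png

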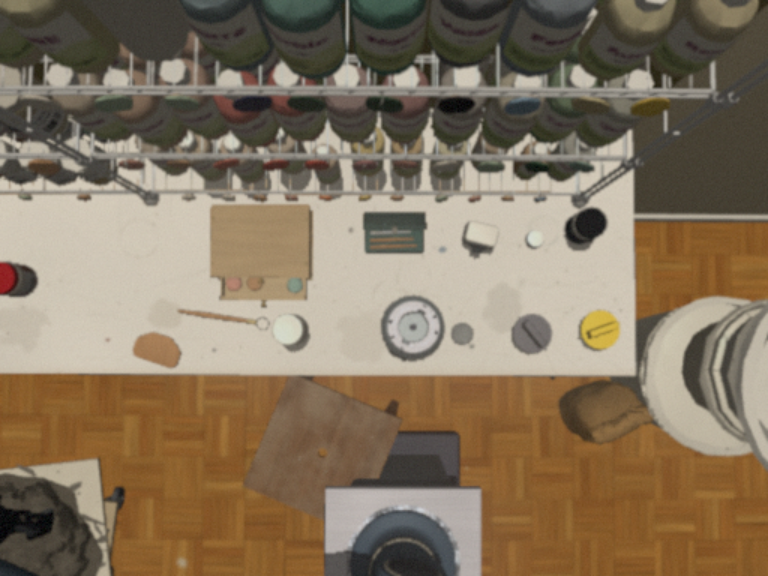

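View pics/side0.png

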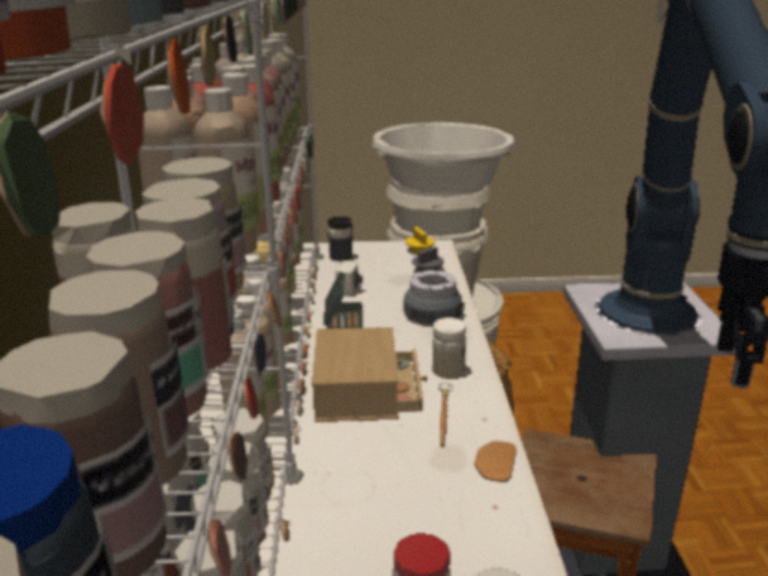

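Two candidates match the lid in the top picture (original pixels): grey at (355,223) and yellow at (399,219). The grey one fits and the yellow is the look-alike. The mill is at (275,218), and a small grey puck sits at (308,222). I'll confirm with an enlarged crop.

```bash
python3 - <<'E'
from h import *
z=np.load("top0.npz"); p,d=z["p"],z["d"]
cr=p[190:250,245:420]; cv2.imwrite("pics/crop0.png",cv2.resize(cr[...,::-1],None,fx=4.5,fy=4.5,interpolation=cv2.INTER_CUBIC))
W=cloud("top",d)
# depth stats
for n,c in [("lid",(355,223)),("mill",(275,218)),("puck",(308,222))]:
    s=W[c[1]-25:c[1]+25,c[0]-22:c[0]+22].reshape(-1,3); s=s[~np.isnan(s[:,0])]
    print(n,np.percentile(s[:,2],[2,20,50,80,90,98,99.7]).round(3))
    if n=="lid":
        b=s[s[:,2]>.045];f=s[(s[:,2]>.018)&(s[:,2]<.036)]
        print(len(b),b.mean(0),len(f),(f.min(0)+f.max(0))/2)
        w,v=np.linalg.eigh(np.cov(b[:,:2].T));print(w,v[:,1],np.degrees(np.arctan2(v[1,1],v[0,1])))
    if n=="mill":
        b=s[s[:,2]>.075];print(len(b),b.mean(0),(b.min(0)+b.max(0))/2,b.max(0)-b.min(0))
for t in ["lid","mill"]:
    for m in imaging.masks_of(t,"top"):
        ys,xs=np.nonzero(m["region"]); print(t,m["p"],m["box"],xs.mean(),ys.mean(), cv2.fitEllipse(cv2.findContours(m["region"].astype(np.uint8),0,1)[0][0]))
E
```

```text
lid [-0.007 -0.003  0.001  0.025  0.03   0.056  0.061]
103 [ 0.46488238 -0.26100668  0.05527781] 426 [ 0.46572644 -0.26182578  0.02670509]
[1.85679642e-05 3.06839669e-04] [-0.76763638 -0.64088563] -140.14210935424714
mill [-0.006 -0.     0.051  0.079  0.082  0.085  0.087]
561 [ 0.47693256 -0.01867724  0.08114798] [ 0.47668522 -0.01966963  0.08313523] [0.09664028 0.09658976 0.01606637]
puck [-0.008 -0.003  0.     0.005  0.046  0.082  0.086]
lid 0.91 [342.1, 210.0, 27.9, 25.4] 355.04036697247705 221.7743119266055 ((355.0440673828125, 221.7538604736328), (25.00187873840332, 25.958892822265625), 88.12478637695312)
lid 0.66 [388.4, 207.6, 23.2, 27.9] 399.72983870967744 219.53225806451613 ((399.73822021484375, 219.54193115234375), (23.695533752441406, 24.82444953918457), 131.52496337890625)
mill 0.93 [255.4, 195.4, 41.4, 46.1] 275.0386235955056 217.61657303370785 ((275.0414123535156, 217.6148681640625), (41.47713088989258, 41.93039321899414), 36.67147445678711)
```

View pics/crop0.png

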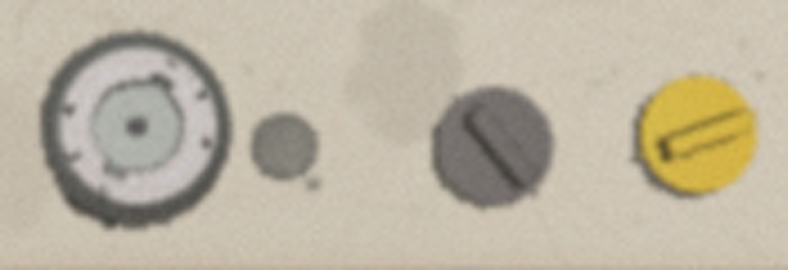

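```bash
cat >> h.py <<'E'
def rect(img,z,c,half,n):
    # metric top view at height z: pixel [i,j] -> x=c0+half-2half*i/n ; y=c1+half-2half*j/n
    g=half-2*half*(np.arange(n)+.5)/n
    X,Y=np.meshgrid(c[0]+g,c[1]+g,indexing="ij")
    q=proj("top",np.stack([X,Y,np.full_like(X,z)],-1).reshape(-1,3)).reshape(n,n,2).astype(np.float32)
    return cv2.remap(img,q[...,0],q[...,1],cv2.INTER_CUBIC)
def polar(img,z,c,radii,na=720):
    th=np.arange(na)*2*np.pi/na
    R,T=np.meshgrid(radii,th)
    P=np.stack([c[0]+R*np.cos(T),c[1]+R*np.sin(T),np.full_like(R,z)],-1).reshape(-1,3)
    q=proj("top",P).reshape(na,-1,2).astype(np.float32)
    return cv2.remap(img.astype(np.float32),q[...,0],q[...,1],cv2.INTER_CUBIC)
E
python3 - <<'E'
from h import *
fs=[imaging.grab_frame("top") for _ in range(6)]
p=np.mean([f[0].astype(np.float32) for f in fs],0); d=np.median([f[1] for f in fs],0)
np.savez("top1.npz",p=p,d=d)
W=cloud("top",d); g=p.mean(2)
# collar/mill centre: maximise 2-fold symmetric bright annulus: fit centre by edge contrast
from scipy.optimize import minimize
rr=np.array([.046,.052])
def cost(c): # collar (bright, r<50) vs housing (dark, r>50) edge and mouth edge
    a=polar(g,.082,c,np.linspace(.044,.049,4),360).mean(1); b=polar(g,.082,c,np.linspace(.051,.055,4),360).mean(1)
    # uniformity of outer edge: profile at r=.05
    e=polar(g,.082,c,np.linspace(.046,.054,9),360).mean(1)
    k=np.arange(360)*2*np.pi/360
    return (e@np.cos(k))**2+(e@np.sin(k))**2
m=minimize(cost,[.477,-.019],method="Nelder-Mead",options=dict(xatol=1e-5)); print("collar centre by edge",m.x)
s=W[190:245,250:300].reshape(-1,3); s=s[(s[:,2]>.077)&(s[:,2]<.087)]; c=s.mean(0); 
# circle centre via hull
(hc),hr=cv2.minEnclosingCircle(s[:,:2].astype(np.float32)); print("depth",c,hc,hr, np.median(s[:,2]))
c=m.x
P=polar(g,.082,c,np.linspace(.039,.047,9),720).mean(1); P2=P[:360]+P[360:]
N=polar(g,.082,c,np.linspace(.032,.037,6),720).mean(1); N2=N[:360]+N[360:]
for name,v in [("rim",P2),("notch",N2)]:
    v=cv2.GaussianBlur(np.tile(v,3)[None],(0,0),2)[0][360:720]
    mi=[(i/2,round(float(v[i]),1)) for i in range(360) if v[i]==v[np.arange(i-10,i+11)%360].min()]; print(name,np.median(v),mi)
# lid
s=W[205:245,335:376].reshape(-1,3); b=s[s[:,2]>.046]; f=s[(s[:,2]>.02)&(s[:,2]<.036)]
w,v=np.linalg.eigh(np.cov(b[:,:2].T)); print("lid bar",b.mean(0),np.degrees(np.arctan2(v[1,1],v[0,1])),"flange",cv2.minEnclosingCircle(np.r_[f,b][:,:2].astype(np.float32)),np.median(f[:,2]), np.percentile(b[:,2],95))
s=W[212:232,300:316].reshape(-1,3); print("puck z",np.percentile(s[:,2],[10,50,90]), s[s[:,2]>.005].mean(0))
s=W[100:150].reshape(-1,3); s=s[s[:,2]>.05]; print("rack x range",np.percentile(s[:,0],[.5,5,50]), np.percentile(s[:,2],[.5,50,99]))
cat=np.hstack([cv2.resize(rect(p,.082,c,.07,300),(390,390)),cv2.resize(rect(p,.057,[.465,-.261],.07,300),(390,390))])
cv2.imwrite("pics/rect.png",np.clip(cat,0,255)[...,::-1])
E
```

```text
collar centre by edge [ 0.47697147 -0.01861308]
depth [ 0.476916   -0.01896864  0.08111039] (0.4770060181617737, -0.01895827427506447) 0.04999064281582832 0.08107695791892944
rim 386.1634 [(2.0, 385.1), (12.5, 386.3), (19.5, 386.2), (44.5, 386.9), (56.0, 387.5), (77.0, 305.4), (96.5, 386.6), (116.0, 308.0), (131.5, 383.2), (151.0, 342.7)]
notch 381.8985 [(3.5, 374.6), (20.5, 383.2), (45.0, 380.1), (56.0, 378.8), (70.0, 381.9), (86.0, 383.0), (99.5, 380.9), (146.5, 255.0)]
lid bar [ 0.46515021 -0.26102852  0.05537743] -140.41971069420154 flange ((0.46562159061431885, -0.26126793026924133), 0.04109606891870499) 0.027281311911618613 0.058225242889259454
puck z [-0.00215517  0.0044263   0.00790608] [ 0.46382923 -0.12208653  0.00697526]
rack x range [0.67586522 0.68535695 0.74985045] [0.05133178 0.16972703 0.38827809][ WARN:0@9.071] global loadsave.cpp:1063 imwrite_ Unsupported depth image for selected encoder is fallbacked to CV_8U.
```

View pics/rect.png

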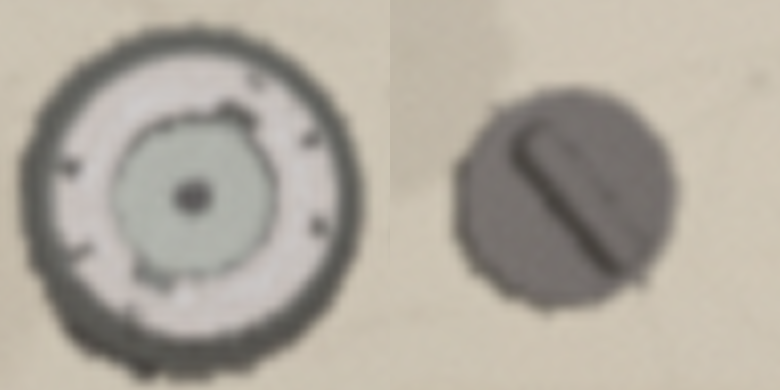

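The left half of the crop confirms the mill: notches near -27°, bar marks at -64°/116° and lock boss at 77°, around (190,198). On the right is the grey lid with its bar at about 39.6°. I'll grasp with tool x at 39.6°, insert at 153° and finish at 116°, which stays inside the wrist range.

```bash
cat >> h.py <<'E'
import json
def cmd(): return json.load(open("cmd.json"))
def plan(*targets,nd=3,save=True):
    """targets (x,y,z,yaw of tool x in deg), tool down; prints rounded args for consecutive calls, tracks commanded pose"""
    c=cmd(); p=np.array(c["p"]); R=Ro.from_rotvec(c["rv"])
    for x,y,z,a in targets:
        a=np.radians(a); T=Ro.from_matrix([[np.cos(a),np.sin(a),0],[np.sin(a),-np.cos(a),0],[0,0,-1]])
        tr=np.round(R.inv().apply(np.array([x,y,z])-p)/.3,nd); tu=np.round((R.inv()*T).as_rotvec()/np.pi,nd)
        print("travel",tr.tolist(),"turn",tu.tolist())
        p=p+R.apply(tr*.3); R=R*Ro.from_rotvec(tu*np.pi)
    if save: json.dump(dict(p=p.tolist(),rv=R.as_rotvec().tolist()),open("cmd.json","w"))
def state():
    o=r.get_obs(); R=Ro.from_rotvec(o["orientation"]).as_matrix()
    print("t",round(float(o["time_s"]),2),"p",np.round(o["position"],4),"yaw",round(np.degrees(np.arctan2(R[1,0],R[0,0])),2),"zdir",R[:,2].round(4),"F",np.round(o["wrist_force"],2),"T",np.round(o["wrist_torque"],3),"gap",round(float(o["finger_gap"]),3),"g",round(float(o["gripper_force"]),1),"q",np.round(o["joint_positions"],2))
E
python3 - <<'E'
from h import *
json.dump(dict(p=[.166,.654,.304],rv=list(map(float,r.get_obs()["orientation"]))),open("cmd.json","w"))
plan((.40,.47,.30,140),(.50,.20,.30,112),(.50,-.07,.28,80),(.4654,-.2612,.2,39.6))
E
```

```text
travel [-0.907, -0.403, 0.013] turn [0.0, -0.0, 0.143]
travel [-0.833, -0.477, 0.0] turn [0.0, -0.0, 0.156]
travel [-0.834, -0.337, 0.067] turn [0.0, -0.0, 0.178]
travel [-0.648, -0.002, 0.266] turn [-0.0, -0.0, 0.224]
```

move_arm(
  travel=[
    [-0.907,-0.403,0.013],
    [-0.907,-0.403,0.013],
    [-0.907,-0.403,0.013],
    [-0.907,-0.403,0.013],
    [-0.907,-0.403,0.013],
    [-0.907,-0.403,0.013],
  ],
  turn=[
    [0,0,0.143],
    [0,0,0.143],
    [0,0,0.143],
    [0,0,0.143],
    [0,0,0.143],
    [0,0,0.143],
  ],
  grip=-1,
)

```text
time_s: 1.65
position: [0.4042, 0.4665, 0.3003]
orientation: [1.085, 2.945, -0.001]
wrist_force: [-0.2, 0.2, 0.5]
finger_gap: 1.003
gripper_force: 0.0
```

move_arm(
  travel=[
    [-0.833,-0.477,0],
    [-0.833,-0.477,0],
    [-0.833,-0.477,0],
    [-0.833,-0.477,0],
    [-0.833,-0.477,0],
    [-0.833,-0.477,0],
  ],
  turn=[
    [0,0,0.156],
    [0,0,0.156],
    [0,0,0.156],
    [0,0,0.156],
    [0,0,0.156],
    [0,0,0.156],
  ],
)

```text
time_s: 2.4
position: [0.5002, 0.1978, 0.3004]
orientation: [1.763, 2.599, 0.0]
wrist_force: [-0.6, 0.5, -0.5]
finger_gap: 1.001
gripper_force: 0.0
```

move_arm(
  travel=[
    [-0.834,-0.337,0.067],
    [-0.834,-0.337,0.067],
    [-0.834,-0.337,0.067],
    [-0.834,-0.337,0.067],
    [-0.834,-0.337,0.067],
    [-0.834,-0.337,0.067],
  ],
  turn=[
    [0,0,0.178],
    [0,0,0.178],
    [0,0,0.178],
    [0,0,0.178],
    [0,0,0.178],
    [0,0,0.178],
  ],
)

```text
time_s: 3.15
position: [0.4995, -0.0692, 0.2799]
orientation: [-2.408, -2.017, -0.001]
wrist_force: [0.4, 0.5, 0.4]
finger_gap: 1.005
gripper_force: 0.0
```

move_arm(
  travel=[
    [-0.648,-0.002,0.266],
    [-0.648,-0.002,0.266],
    [-0.648,-0.002,0.266],
    [-0.648,-0.002,0.266],
    [-0.648,-0.002,0.266],
    [-0.648,-0.002,0.266],
    [-0.648,-0.002,0.266],
  ],
  turn=[
    [0,0,0.224],
    [0,0,0.224],
    [0,0,0.224],
    [0,0,0.224],
    [0,0,0.224],
    [0,0,0.224],
    [0,0,0.224],
  ],
)

```text
time_s: 4.03
position: [0.466, -0.2587, 0.2004]
orientation: [-2.952, -1.072, -0.002]
wrist_force: [0.3, -0.2, 0.2]
finger_gap: 1.002
gripper_force: 0.0
```

```bash
python3 - <<'E'
from h import *
state(); print(cmd())
plan((.4654,-.2612,.107,39.6),nd=4)
E
```

```text
t 4.03 p [ 0.466  -0.2587  0.2004] yaw 39.91 zdir [ 0.0012  0.0012 -1.    ] F [ 0.33 -0.19  0.16] T [0.027 0.035 0.039] gap 1.002 g 0.0 q [-0.13  0.43  0.72  2.01 -0.38  0.84 -0.07]
{'p': [0.46530443198149046, -0.2612148872203084, 0.20004471087181658], 'rv': [-2.9554730387373933, -1.0647919607507823, -0.00010182551054106749]}
travel [0.0002, 0.0002, 0.3101] turn [-0.0, -0.0, 0.0001]
```

move_arm(
  travel=[
    [0,0,0],
    [0,0,0.1],
    [0,0,0.2],
    [0,0,0.25],
    [0,0,0.31],
    [0,0,0.31],
    [0,0,0.31],
  ],
  turn=[
    [0,0,0],
    [0,0,0],
    [0,0,0],
    [0,0,0],
    [0,0,0],
    [0,0,0],
    [0,0,0],
  ],
)

```text
time_s: 4.9
position: [0.4651, -0.2612, 0.1076]
orientation: [2.955, 1.064, 0.001]
wrist_force: [0.1, -0.6, -0.2]
finger_gap: 1.0
gripper_force: 0.0
```

```bash
python3 - <<'E'
from h import *
state()
p,d=imaging.grab_frame("side"); u=proj("side",[.4654,-.2612,.05])[0].round().astype(int); print(u)
cv2.imwrite("pics/side1.png",cv2.resize(p[u[1]-45:u[1]+30,u[0]-50:u[0]+50,::-1],None,fx=7,fy=7,interpolation=cv2.INTER_CUBIC))
E
```

```text
t 4.9 p [ 0.4651 -0.2612  0.1076] yaw 39.61 zdir [ 1.e-03 -5.e-04 -1.e+00] F [ 0.09 -0.6  -0.17] T [-0.028  0.01  -0.016] gap 1.0 g 0.0 q [-0.03  0.57  0.6   2.06 -0.52  0.66  0.05]
[285 167]
```

View pics/side1.png

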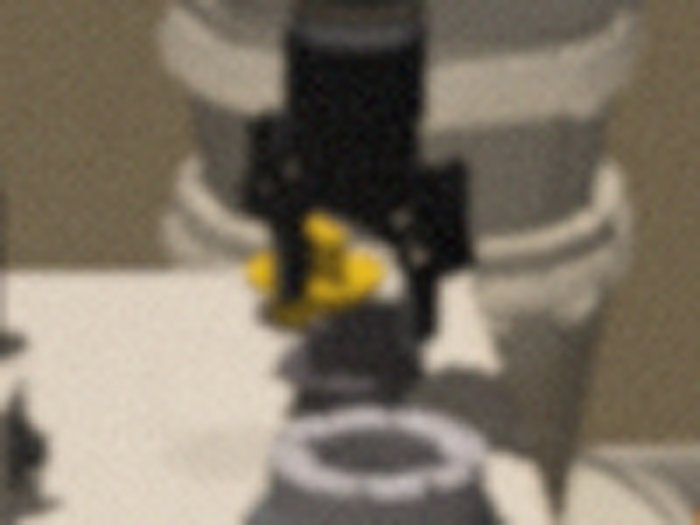

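The open fingers straddle the grey lid's bar at about (350,330) in the crop, with tips at (295,300) and (425,335). They clear the flange, so I'm closing.

move_arm(
  travel=[
    [0,0,0],
    [0,0,0],
    [0,0,0],
    [0,0,0],
    [0,0,0],
    [0,0,0],
    [0,0,0],
    [0,0,0],
  ],
  turn=[
    [0,0,0],
    [0,0,0],
    [0,0,0],
    [0,0,0],
    [0,0,0],
    [0,0,0],
    [0,0,0],
    [0,0,0],
  ],
  grip=1,
)

```text
time_s: 5.95
position: [0.4649, -0.261, 0.1072]
orientation: [2.955, 1.065, 0.001]
wrist_force: [0.9, 0.1, 3.7]
finger_gap: 0.149
gripper_force: 59.1
```

```bash
python3 - <<'E'
from h import *
state()
plan((.4654,-.2612,.235,39.6),(.46,-.14,.235,90),(.4769,-.0188,.235,153),nd=4)
E
```

```text
t 5.95 p [ 0.4649 -0.261   0.1072] yaw 39.62 zdir [ 4.e-04 -1.e-04 -1.e+00] F [0.9  0.06 3.68] T [ 0.081  0.023 -0.01 ] gap 0.149 g 59.1 q [-0.02  0.57  0.6   2.06 -0.52  0.66  0.05]
travel [0.0001, -0.0, -0.4266] turn [-0.0, -0.0, 0.0]
travel [0.2437, -0.3228, 0.0001] turn [-0.0, -0.0001, -0.28]
travel [0.404, 0.0564, -0.0001] turn [-0.0001, 0.0, -0.35]
```

move_arm(
  travel=[
    [0,0,-0.05],
    [0,0,-0.15],
    [0,0,-0.3],
    [0,0,-0.4266],
    [0,0,-0.4266],
  ],
  turn=[
    [0,0,0],
    [0,0,0],
    [0,0,0],
    [0,0,0],
    [0,0,0],
  ],
)

```text
time_s: 6.58
position: [0.4658, -0.2618, 0.2382]
orientation: [2.952, 1.063, 0.008]
wrist_force: [0.3, -0.4, -0.4]
finger_gap: 0.152
gripper_force: 58.7
```

move_arm(
  travel=[
    [0.04,-0.05,0],
    [0.08,-0.11,0],
    [0.12,-0.16,0],
    [0.16,-0.21,0],
    [0.2,-0.26,0],
    [0.2437,-0.3228,0],
    [0.2437,-0.3228,0],
  ],
  turn=[
    [0,0,-0.047],
    [0,0,-0.094],
    [0,0,-0.141],
    [0,0,-0.188],
    [0,0,-0.235],
    [0,0,-0.28],
    [0,0,-0.28],
  ],
)

```text
time_s: 7.45
position: [0.4585, -0.138, 0.2341]
orientation: [-2.217, -2.222, 0.001]
wrist_force: [-0.3, 0.3, -0.4]
finger_gap: 0.145
gripper_force: 58.7
```

move_arm(
  travel=[
    [0.06,0.01,0],
    [0.12,0.02,0],
    [0.18,0.03,0],
    [0.24,0.035,0],
    [0.3,0.04,0],
    [0.35,0.05,0],
    [0.404,0.0564,0],
    [0.404,0.0564,0],
    [0.404,0.0564,0],
  ],
  turn=[
    [0,0,-0.05],
    [0,0,-0.1],
    [0,0,-0.15],
    [0,0,-0.2],
    [0,0,-0.25],
    [0,0,-0.3],
    [0,0,-0.35],
    [0,0,-0.35],
    [0,0,-0.35],
  ],
)

```text
time_s: 8.57
position: [0.476, -0.0198, 0.2347]
orientation: [-0.74, -3.053, 0.001]
wrist_force: [0.1, -0.2, -1.1]
finger_gap: 0.153
gripper_force: 58.7
```

```bash
python3 - <<'E'
from h import *
state()
fs=[imaging.grab_frame("top") for _ in range(3)]
p=np.mean([f[0].astype(np.float32) for f in fs],0)
a=cv2.resize(rect(p,.152,[.4769,-.0188],.07,280),(390,390))
q,d=imaging.grab_frame("side"); u=proj("side",[.4769,-.0188,.11])[0].round().astype(int)
b=cv2.resize(q[u[1]-30:u[1]+30,u[0]-30:u[0]+30],(390,390),interpolation=cv2.INTER_CUBIC)
cv2.imwrite("pics/hold.png",np.clip(np.hstack([a,b]),0,255)[...,::-1].astype(np.uint8))
E
```

```text
t 8.57 p [ 0.476  -0.0198  0.2347] yaw 152.76 zdir [-8.e-04 -7.e-04 -1.e+00] F [ 0.1  -0.22 -1.08] T [-0.026 -0.03   0.056] gap 0.153 g 58.7 q [-0.29  0.23  0.29  2.08 -0.08  0.84  1.14]
```

View pics/hold.png

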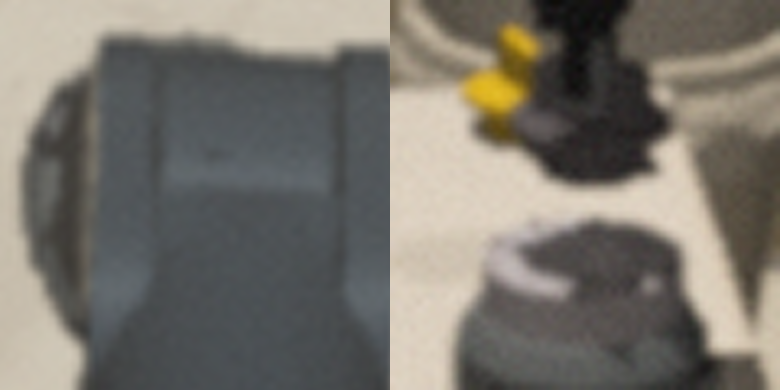

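The lid hangs level in the gripper at right panel (600,130), above the collar at (585,250). Descending.

```bash
python3 - <<'E'
from h import *
plan((.4769,-.0188,.191,153),(.4769,-.0188,.184,153),nd=4)
E
```

```text
travel [0.0, -0.0001, 0.1467] turn [0.0, 0.0, 0.0]
travel [0.0, 0.0, 0.0233] turn [0.0, 0.0, 0.0]
```

move_arm(
  travel=[
    [0,0,0.05],
    [0,0,0.1],
    [0,0,0.1467],
    [0,0,0.1467],
    [0,0,0.1467],
  ],
  turn=[
    [0,0,0],
    [0,0,0],
    [0,0,0],
    [0,0,0],
    [0,0,0],
  ],
)

```text
time_s: 9.4
position: [0.4764, -0.0184, 0.191]
orientation: [-0.733, -3.055, 0.0]
wrist_force: [0.2, 0.6, -1.3]
finger_gap: 0.153
gripper_force: 58.7
```

move_arm(
  travel=[
    [0,0,0.005],
    [0,0,0.01],
    [0,0,0.015],
    [0,0,0.02],
    [0,0,0.0233],
    [0,0,0.0233],
  ],
  turn=[
    [0,0,0],
    [0,0,0],
    [0,0,0],
    [0,0,0],
    [0,0,0],
    [0,0,0],
  ],
)

```text
time_s: 10.15
position: [0.4768, -0.0184, 0.1842]
orientation: [0.732, 3.054, 0.001]
wrist_force: [2.4, -0.3, -1.4]
finger_gap: 0.151
gripper_force: 58.7
```

```bash
python3 - <<'E'
from h import *
state()
E
```

```text
t 10.15 p [ 0.4768 -0.0184  0.1842] yaw 153.03 zdir [ 1.5e-03  1.0e-04 -1.0e+00] F [ 2.43 -0.31 -1.44] T [ 0.053 -0.457 -0.037] gap 0.151 g 58.7 q [-0.28  0.31  0.27  2.13 -0.12  0.72  1.17]
```

```bash
python3 - <<'E'
from h import *
plan((.4776,-.0188,.175,153),(.4776,-.0188,.166,153),nd=4)
E
```

```text
travel [-0.0021, 0.0011, 0.03] turn [0.0, 0.0, 0.0]
travel [0.0, 0.0, 0.03] turn [0.0, 0.0, 0.0]
```

move_arm(
  travel=[
    [-0.0021,0.0011,0],
    [-0.0021,0.0011,0.006],
    [-0.0021,0.0011,0.012],
    [-0.0021,0.0011,0.018],
    [-0.0021,0.0011,0.024],
    [-0.0021,0.0011,0.03],
    [-0.0021,0.0011,0.03],
  ],
  turn=[
    [0,0,0],
    [0,0,0],
    [0,0,0],
    [0,0,0],
    [0,0,0],
    [0,0,0],
    [0,0,0],
  ],
)

```text
time_s: 11.02
position: [0.477, -0.0184, 0.1749]
orientation: [0.733, 3.055, 0.0]
wrist_force: [2.1, 0.2, -2.5]
finger_gap: 0.151
gripper_force: 58.5
```

```bash
python3 - <<'E'
from h import *
state()
E
```

```text
t 11.03 p [ 0.477  -0.0184  0.1749] yaw 153.02 zdir [ 3.e-04  0.e+00 -1.e+00] F [ 2.06  0.16 -2.46] T [ 0.086 -0.565  0.035] gap 0.151 g 58.5 q [-0.27  0.32  0.27  2.13 -0.13  0.7   1.18]
```

move_arm(
  travel=[
    [0,0,0.006],
    [0,0,0.012],
    [0,0,0.018],
    [0,0,0.024],
    [0,0,0.03],
    [0,0,0.03],
    [0,0,0.03],
  ],
  turn=[
    [0,0,0],
    [0,0,0],
    [0,0,0],
    [0,0,0],
    [0,0,0],
    [0,0,0],
    [0,0,0],
  ],
)

```text
time_s: 11.9
position: [0.4772, -0.0186, 0.1672]
orientation: [0.733, 3.055, 0.001]
wrist_force: [-0.4, 0.3, 11.6]
finger_gap: 0.151
gripper_force: 60.4
```

```bash
python3 - <<'E'
from h import *
state()
q,d=imaging.grab_frame("side"); u=proj("side",[.4769,-.0188,.11])[0].round().astype(int)
cv2.imwrite("pics/seat.png",cv2.resize(q[u[1]-30:u[1]+35,u[0]-35:u[0]+35,::-1],None,fx=8,fy=8,interpolation=cv2.INTER_CUBIC))
E
```

```text
t 11.9 p [ 0.4772 -0.0186  0.1672] yaw 153.02 zdir [ 4.e-04  4.e-04 -1.e+00] F [-0.41  0.29 11.65] T [-0.169  0.176 -0.005] gap 0.151 g 60.4 q [-0.27  0.34  0.26  2.14 -0.14  0.68  1.19]
```

View pics/seat.png

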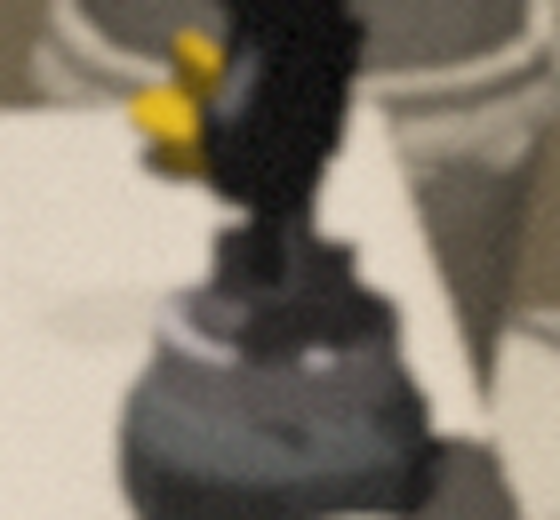

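The flange rests on the collar at about (280,330): contact came at the predicted height with 11.6 N, lid square. Now the twist, under a lighter push.

move_arm(
  travel=[
    [0,0,-0.001],
    [0,0,-0.001],
    [0,0,-0.001],
    [0,0,-0.001],
    [0,0,-0.001],
    [0,0,-0.001],
    [0,0,-0.001],
    [0,0,-0.001],
    [0,0,-0.001],
    [0,0,-0.001],
    [0,0,-0.001],
    [0,0,-0.001],
  ],
  turn=[
    [0,0,0.01],
    [0,0,0.03],
    [0,0,0.05],
    [0,0,0.07],
    [0,0,0.09],
    [0,0,0.11],
    [0,0,0.13],
    [0,0,0.15],
    [0,0,0.17],
    [0,0,0.19],
    [0,0,0.2056],
    [0,0,0.2056],
  ],
)

```text
time_s: 13.45
position: [0.4777, -0.0179, 0.1672]
orientation: [1.663, 2.664, 0.002]
wrist_force: [1.6, 2.0, 6.2]
finger_gap: 0.153
gripper_force: 59.8
```

```bash
python3 - <<'E'
from h import *
state()
fs=[imaging.grab_frame("top") for _ in range(4)]+[]
p=np.mean([f[0].astype(np.float32) for f in fs],0)
a=cv2.resize(rect(p,.09,[.4769,-.0188],.075,300),(390,390))
fs=[imaging.grab_frame("side")[0].astype(np.float32) for _ in range(4)]; q=np.mean(fs,0)
u=proj("side",[.4769,-.0188,.1])[0].round().astype(int)
b=cv2.resize(q[u[1]-24:u[1]+24,u[0]-24:u[0]+24],(390,390),interpolation=cv2.INTER_CUBIC)
cv2.imwrite("pics/half.png",np.clip(np.hstack([a,b]),0,255)[...,::-1].astype(np.uint8))
state()
E
```

```text
t 13.45 p [ 0.4777 -0.0179  0.1672] yaw 116.07 zdir [ 1.5e-03  8.0e-04 -1.0e+00] F [1.65 1.99 6.22] T [ 0.141 -0.26   0.124] gap 0.153 g 59.8 q [-0.4   0.35  0.42  2.14 -0.22  0.69  0.63]
t 13.85 p [ 0.4777 -0.0179  0.1672] yaw 116.08 zdir [ 1.6e-03  9.0e-04 -1.0e+00] F [1.03 1.08 6.32] T [ 0.143 -0.278  0.141] gap 0.15 g 59.8 q [-0.4   0.35  0.42  2.14 -0.22  0.69  0.63]
```

View pics/half.png

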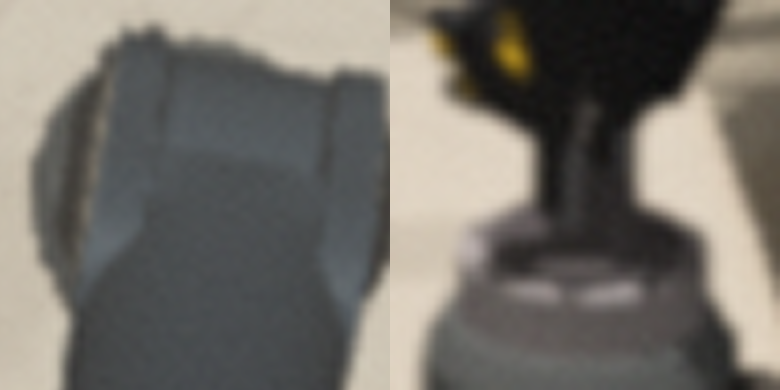

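The tool is at yaw 116.1°, on the bar mark. The 0.14 N m reaction matches the spring torque expected at half-way, and the reading holds steady. In the right panel the flange sits in the collar, with a bar mark at about (568,297). Handing in.

```bash
python3 -c "
from plant import workorder; print(workorder.sign_off())"
```

```text
the job is handed in; nothing more can be done
None
```

The grey lid is seated in the mill collar, turned clockwise to the half-way bar marks and still gripped there; I handed the job in at about 13.9 s, and no verdict came back.

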